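Roll a tube onto the jig line and drop the hold-down on it

TASK

On the steel tacking jig, roll the round tube across the plate by stroking its top with a fingertip, until it lies centred along the whole length of the white line. Then push the raised hold-down arm over with a finger so that it comes down and its V foot rests on the tube. Touch and push only: do not pick up or drag the tube without rolling it, and leave the other things on and around the jig where they are.

Things in the scene. Friction and masses are not known exactly. Their poses are not given: they have to be found in the camera images.
- tack_jig: Dark steel plate, 280 (its x) x 180 (its y) x 12 mm, fixed on the bench. Origin: centre of its underside; z up. A white line 3 mm wide runs on its top along its x at y = 0, from x = -137 to +68 mm. A clevis at its +x end carries the hold-down arm: pivot axis along y, at x = +100 mm, 75 mm above the bench (cheeks to 88 mm, 31 mm wide).
- line_mid (a point): Point on the white line, on the plate's top face (12 mm above the bench), at the plate's x = -30 mm, y = 0: where the middle of the tube roughly ends; axes as the plate's.
- tube: Loose steel tube, 42 mm outside diameter, 140 mm long, 0.35 to 0.5 kg, lying nearly parallel to the line, 42 to 66 mm to its -y side; roll it to +y. Origin: middle of its axis, 33 mm above the bench (top at 54 mm); own x = its axis, y and z turn as it rolls. A finger stroking its top moves twice as far as the tube. Slight rolling resistance: it stays where left.
- tube_end_a (a point): Centre of the tube's end face at its own x = -70 mm.
- tube_end_b (a point): Centre of the tube's end face at its own x = +70 mm.
- holddown (a joint): Angle of the hold-down arm, rad: 0 level, foot seated on the tube; -0.10 lowest, nothing under it; 1.57 upright; 2.10 leaning back off the plate on its stop. Starts at 1.85 to 2.10. Bar 14 mm square; V foot 26 x 36 mm at 75 mm from the pivot (plate x = +25 mm when down). Damped stiff pivot: pushed below 1.1 rad it sinks by its own weight in 2 s.
- holddown_knob (a point): Centre of the black ball knob, 26 mm diameter, at the arm's end, 125 mm from the pivot. While the arm leans back it is about 0.19 m above the bench, beyond the pivot on the plate's +x side; a push of 1 to 3 N on it towards the plate's -x brings the arm over.
- steel_block: Bystander: ground steel block 40 x 60 x 35 mm on the plate's +y half. Origin: centre of its underside.
- soapstone: Bystander: pale soapstone marker stick 12 x 120 x 8 mm on the plate's +y half. Origin: centre of its underside.
- tape_measure: Bystander: tape measure 64 x 71 x 34 mm beside the plate's -x end. Origin: centre of its underside.
- weld_magnet: Bystander: triangular welding magnet 100 x 100 x 20 mm on the bench, right of the vise. Origin: centre of its underside.
- pincers: Bystander: pincers 193 x 61 x 12 mm near the bench's front edge. Origin: centre of its underside.
- wrench: Bystander: combination wrench 28 x 192 x 9 mm at the back right. Origin: centre of its underside.
- flat_bar: Bystander: flat steel bar 30 x 180 x 8 mm on the bench, front right. Origin: centre of its underside.

How it is judged:
By the outcome, as a careful person would: the job done as asked, in the order asked, and still so for the second after the job is handed in, with the robot touching nothing.
It also fails if it takes over 72 s, if anything falls off the work surface, if the arm or the gripper's body presses on something with over 40 N, if the wrist force passes 120 N, or if a joint passes its speed limit or range.

ROBOT

A 6-joint arm with a two-finger parallel gripper is mounted at the origin on a cart in front of the work surface, level with it; the furniture and walls round the work are solid. World frame = base frame: x ahead of the robot, y to its left, z up, the work surface at z = 0. Lengths are in mm, angles in rad, forces in N, time in s.
With the tool pointing down it reaches from about 350 to 775 mm from the base axis. Payload 7.3 kg.
Tool frame: the origin (TCP) lies on the centre line of the jaws, within the pads' length; the fingertips stand 8 mm ahead of it and the grasp point (between the pads) lies 11 mm behind it (arm.nose_length is the distance from the TCP to the fingertips, in mm); z points along the fingers, y is the line along which they close (so a half turn about z gives the same grasp; the last joint's range is limited). The gripper opens to 92 mm and grips with 3 to 60 N. Pads are 19 mm wide; open, the fingers measure 130 mm over their backs; the gripper's body (75 mm by 190 mm) begins 47 mm behind the grasp point.
Start: joints at [1.103, 0.342, 1.524, -0, 1.275, -0.146], TCP at [166.03, 498.075, 234.741] pointing down, gripper open.
Joint ranges: [-2.53, 2.53], [-0.77, 2.02], [0.04, 2.7], [-1, 4.14], [0.28, 2.66], [-3.11, 3.11]. Speed limits (rad/s): [2.57, 2.57, 3.14, 3.14, 3.14, 3.14].

INTERFACE

Orientations are given as a unit quaternion [w, x, y, z].
In Python, from bench import status, eyes, arm gives the robot as it stands. The module is installed in compiled form; this text tells all that it offers.
- The arm moves only by the tool jog_arm, never from a script. Its argument "series" is a list that holds one entry, the list of rows, each a list of 6 numbers: the shift along the tool's x, y, z in mm, then the turn, a rotation vector about the tool's x, y, z in rad. A call has 1 to 20 rows; each row is the pose to reach, as a shift and turn from the pose commanded when the call began, along the tool's axes at that moment; what a row does not reach only later rows make up. A row lasts 1/10 s, in which the tool goes at most 50 mm and 8.59 degrees, less where a joint would pass 70% of its speed; a pose out of reach is approached as far as the arm can. A call with a gripper value outside its range is refused whole. "jaw" is the closure in counts, from 0 (fully open) to 255 (shut), set as the call begins (left out, the last holds). The fingers move at their own pace and stop on an object; the grip force is fixed at half the most. Time passes only in rows, so rows that repeat a pose let the fingers close. It gives the time, the measured TCP pose, the force and the opening at its end, in the units of the state.
- status.get_state(): the state, without advancing time (a new reading comes with each control period).
- eyes.grab_frame(name): name is "side" or "top" or "wrist"; returns a dict with "img" (384x512x3 uint8, blue, green, red), "fov_y" (degrees; the focal length in pixels is half the picture's height over the tangent of half this angle, whatever the lens; pixels are square), "cx", "cy" (the principal point, pixels), "world_to_cam" (4x4, takes a point from world to camera coordinates). Camera axes: x right, y down, z forward; pixel columns grow to the right and rows downward; lengths in mm; the calibration is good to about 2 mm. A picture is of the moment at which its call begins. There is no depth.
- arm.finish_job(): hands the job in, once; it reports no verdict.
The state is a dict: "t": time; "joints": joint angles; "qd": joint speeds; "joint_torque": joint torques, N m; "position": TCP position; "orientation": TCP orientation; "contact_force": force on the tool from outside, world axes, zero at the start; "torque": the same for the moment, N m; "opening": opening from 0.0 (shut) to 1.0 (fully open).
Only numpy, scipy, OpenCV 4.12 (cv2) and the standard library are available. Lean on these libraries where they do the work, as an engineer would, in place of code of your own. Each camera call takes 0.05 s, during which the arm holds its last target. There are 200 camera calls.

## Working session

There is one attempt and no reset: what is moved stays moved. The work goes in short steps, Python scripts to look and compute and a tool call to move; the robot and the scene stay as the last step left them, time stands still between calls to the robot, and variables do not carry over. Pictures are saved under pics/ and viewed, on a budget of 10 in all, crops included, one or two more only if the job needs it, and the job is handed in when it is done.

Besides the shell and the picture viewer there is one more tool, called after "Call:" as name(argument=value, ...), one argument or row to a line, values as JSON. jog_arm: Moves the arm, as the interface text tells. Its arguments: {"type":"object","properties":{"series":{"type":"array","items":{"type":"array","items":{"type":"array","items":{"type":"number"}}}},"jaw":{"type":"number"}},"required":["series"]}

```bash
mkdir -p pics; cat > h.py <<'E'
import numpy as np, cv2
from bench import status, eyes, arm
def K(f):
    h,w=f['img'].shape[:2]; F=h/2/np.tan(np.radians(f['fov_y'])/2); return F,f['cx'],f['cy']
def proj(f,P):
    P=np.atleast_2d(P).astype(float); T=np.array(f['world_to_cam']); c=P@T[:3,:3].T+T[:3,3]; F,cx,cy=K(f)
    return np.c_[F*c[:,0]/c[:,2]+cx,F*c[:,1]/c[:,2]+cy]
def back(f,uv,z):
    uv=np.atleast_2d(uv).astype(float); T=np.array(f['world_to_cam']); R=T[:3,:3]; o=-R.T@T[:3,3]; F,cx,cy=K(f)
    d=np.c_[(uv[:,0]-cx)/F,(uv[:,1]-cy)/F,np.ones(len(uv))]@R
    return o+d*((z-o[2])/d[:,2])[:,None]
def grab(n,save=None,s=1.5):
    f=eyes.grab_frame(n)
    if save: cv2.imwrite('pics/'+save+'.png',cv2.resize(f['img'],None,fx=s,fy=s,interpolation=cv2.INTER_CUBIC))
    return f
E
python3 - <<'E'
from h import *
import pickle
fs={n:grab(n,n+'0') for n in('top','side')}
pickle.dump(fs,open('f0.pkl','wb'))
for f in fs.values(): print(K(f),np.round(f['world_to_cam'],3).tolist())
print(status.get_state(),arm.nose_length)
E
```

```text
(np.float64(355.61893313767035), 253.34152216083496, 193.48042714427316) [[-0.036, -0.999, 0.002, 106.11], [-0.977, 0.034, -0.212, 489.143], [0.212, -0.009, -0.977, 1023.422], [0.0, 0.0, 0.0, 1.0]]
(np.float64(432.2975128295948), 257.1130172548309, 189.57142301088703) [[-1.0, 0.009, 0.004, 484.71], [0.002, 0.625, -0.781, 3.725], [-0.01, -0.781, -0.625, 1279.835], [0.0, 0.0, 0.0, 1.0]]
{'t': 0.1, 'joints': array([ 1.10302443e+00,  3.42632139e-01,  1.52490221e+00, -3.49909420e-05,
        1.27535726e+00, -1.45994149e-01]), 'qd': array([ 0.00102403, -0.00155525, -0.00410239, -0.00053816,  0.0018933 ,
        0.00270751]), 'joint_torque': array([ 1.88925544e-03, -4.32000196e+01, -2.44694388e+01,  7.20061641e-02,
        5.25072974e-02, -6.09153312e-05]), 'position': array([165.86761605, 497.75915035, 234.13201893]), 'orientation': array([-1.80247330e-04,  1.60190592e-01,  9.87085889e-01, -6.24188392e-04]), 'contact_force': array([ 0.86698247,  0.14342983, -0.23663687]), 'torque': array([-0.00792893,  0.02013176, -0.00148825]), 'opening': 0.9986103469602293} 8.0
```

View pics/top0.png

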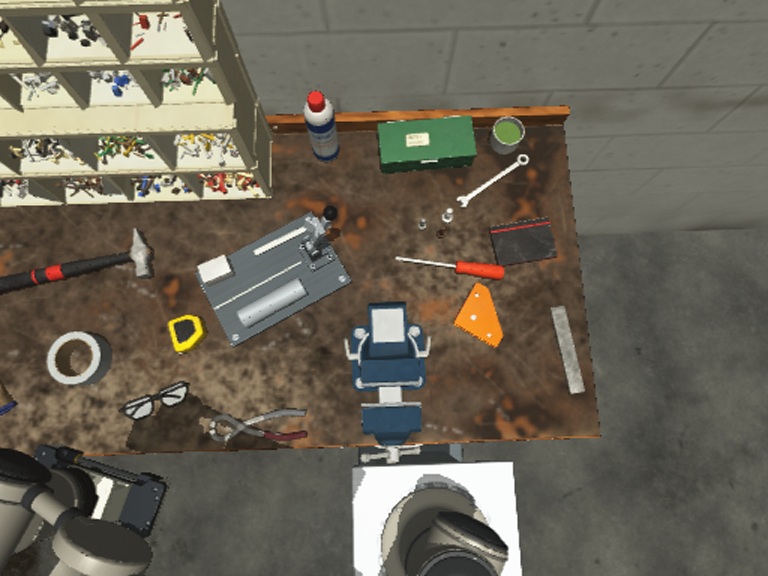

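View pics/side0.png

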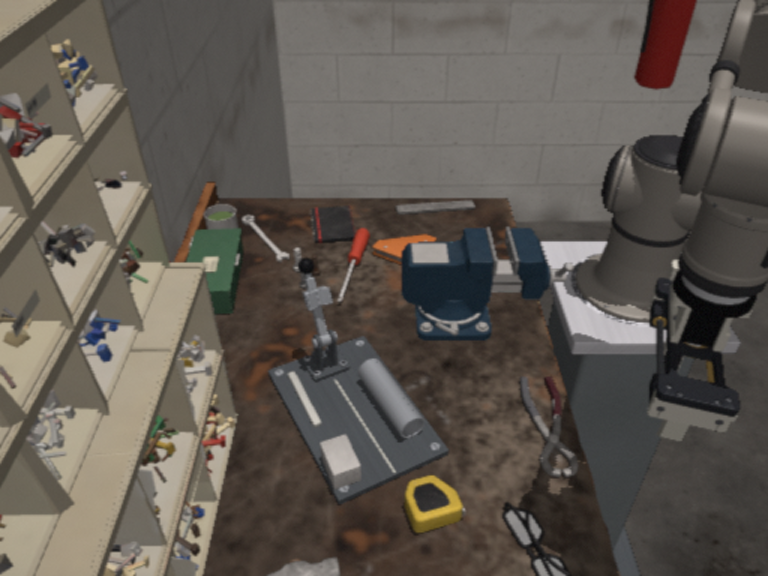

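```bash
python3 - <<'E'
from h import *
import pickle
fs=pickle.load(open('f0.pkl','rb'))
a=cv2.resize(fs['top']['img'][132:236,126:242],None,fx=5,fy=5,interpolation=cv2.INTER_CUBIC)
cv2.imwrite('pics/c1.png',a)
b=cv2.resize(fs['side']['img'][160:340,170:310],None,fx=3.3,fy=3.3,interpolation=cv2.INTER_CUBIC)
cv2.imwrite('pics/c2.png',b)
E
```

```text
(no output)
```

View pics/c1.png

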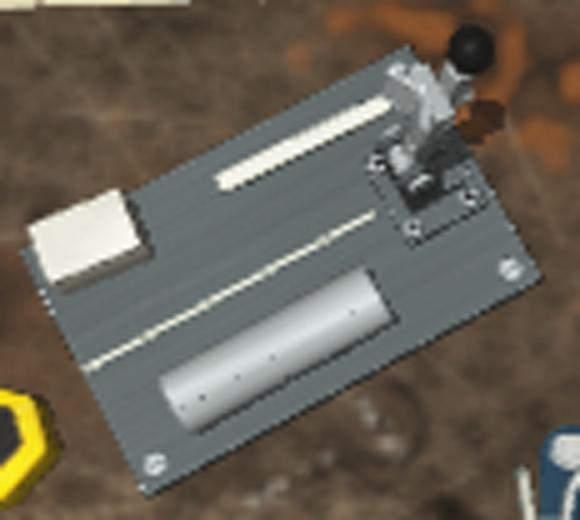

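View pics/c2.png

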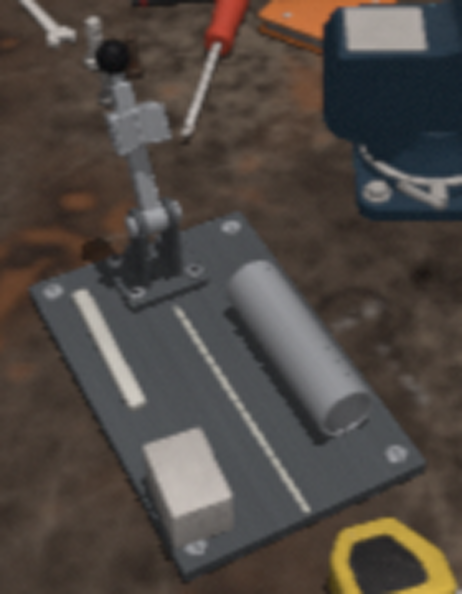

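```bash
cat >> h.py <<'E'
from scipy.optimize import least_squares
def cyl(p,L=140,r=21,zc=33):
    t=np.linspace(0,2*np.pi,48); c,s=np.cos(p[2]),np.sin(p[2]); out=[]
    for e in(-L/2,L/2):
        out.append(np.c_[p[0]+e*c-r*np.cos(t)*s,p[1]+e*s+r*np.cos(t)*c,zc+r*np.sin(t)])
    return np.vstack(out)
def fit_tube(obs,p0):  # obs: list of (frame, Nx2 outline px)
    def res(p):
        o=[]
        for f,uv in obs:
            h=cv2.convexHull((proj(f,cyl(p))).astype(np.float32))
            o+=[cv2.pointPolygonTest(h,(float(a),float(b)),True) for a,b in uv]
        return o
    return least_squares(res,p0,x_scale=[10,10,.1],diff_step=1e-3)
E
python3 - <<'E'
from h import *
import pickle
fs=pickle.load(open('f0.pkl','rb'))
t,s=fs['top'],fs['side']
m1=lambda a:(np.array(a)+.5)/5-.5+[126,132]
m2=lambda a:(np.array(a)+.5)/3.3-.5+[170,160]
Q=np.array([[140,-90],[-140,-90],[140,90],[-140,90],[-137,0],[68,0]])
U1=m1([(541,276),(148,493),(408,47),(22,248),(88,367),(374,213)])
U2=m2([(240,213),(425,466),(30,290),(188,577),(308,511),(178,308)])
def W(p,Q,z=12):
    c,sn=np.cos(p[2]),np.sin(p[2]); return np.c_[p[0]+c*Q[:,0]-sn*Q[:,1],p[1]+sn*Q[:,0]+c*Q[:,1],np.full(len(Q),z)]
i2=[0,1,2,4,5]
sel={'top':[0],'side':[1],'both':[0,1]}
for k,v in sel.items():
    def r(p):
        o=[]
        if 0 in v:o.append((proj(t,W(p,Q))-U1).ravel())
        if 1 in v:o.append((proj(s,W(p,Q[i2]))-U2[i2]).ravel())
        return np.concatenate(o)
    # initial
    g=back(t,U1,12)[:,:2]; d=g[5]-g[4]
    S=least_squares(r,[g[:4,0].mean(),g[:4,1].mean(),np.arctan2(d[1],d[0])],x_scale=[10,10,.1])
    print(k,S.x.round(4),np.degrees(S.x[2]),S.fun.round(1))
P=S.x
o1=m1([(163,378),(180,408),(197,431),(362,268),(397,319),(262,322),(297,376)])
o2=m2([(230,285),(275,350),(322,425),(275,265),(325,333),(370,395),(345,436),(255,260)])
for ob in ([(t,o1)],[(s,o2)],[(t,o1),(s,o2)]):
    T=fit_tube(ob,[P[0],P[1],P[2]]); c,sn=np.cos(P[2]),np.sin(P[2]); d=T.x[:2]-P[:2]
    print('tube',T.x.round(3),'in plate',[c*d[0]+sn*d[1],-sn*d[0]+c*d[1],T.x[2]-P[2]],T.fun.round(1))
# knob triangulate
kb=[(t,m1([(470,49)])[0]),(s,m2([(112,56)])[0])]
X=least_squares(lambda X:np.concatenate([(proj(f,X)[0]-u) for f,u in kb]),[P[0],P[1],190]);print('knob',X.x,X.fun)
d=X.x[:2]-P[:2];print('knob plate',c*d[0]+sn*d[1],-sn*d[0]+c*d[1])
vise=m1([(545,520)])
print('vise', back(t,[(370/1.5,305/1.5),(425/1.5,305/1.5)],100))
np.save('plate.npy',P)
E
```

```text
top [539.425  312.8671  -1.0893] -62.41215620311492 [ 0.7  0.2 -0.5  0.6  0.4 -1.  -0.6  0.1 -0.5  0.2  0.5 -0.3]
side [539.6644 317.7226  -1.0894] -62.42041379280901 [ 0.2 -0.6  0.8 -0.4 -0.5 -0.9 -0.1  1.2 -0.6  0. ]
both [539.6357 315.1546  -1.0901] -62.45780869487856 [-0.1  0.2 -1.3  0.5 -0.3 -1.  -1.3  0.1 -1.2  0.2 -0.2 -0.3  0.3 -1.2
  0.7 -1.3 -0.3 -1.7 -0.1  0.2 -0.5 -0.7]
tube [480.714 307.325  -1.11 ] in plate [np.float64(-20.30311071187043), np.float64(-55.86495873550737), np.float64(-0.020151349060203216)] [-0.1  0.4 -0.   0.   0.3  0.5  0.5]
tube [479.585 312.304  -1.087] in plate [np.float64(-25.23982428280963), np.float64(-54.563059373920105), np.float64(0.003306555500789843)] [-0.1  1.9  0.7  0.7  0.8  1.  -0.2 -0.3]
tube [480.412 310.029  -1.089] in plate [np.float64(-22.83994874473987), np.float64(-54.882088318595265), np.float64(0.0011250414334436076)] [ 0.8  1.2  0.1  0.7 -0.4  0.7  0.2  0.3  1.7  0.6  0.9  0.9  1.1 -1.1
  0.4]
knob [612.70924017 176.68914784 186.72222231] [ 0.03022256 -0.3187589   0.26020082  0.09629661]
knob plate 156.5626196346948 0.765500320487277
vise [[454.00398211 109.40703041 100.        ]
 [450.30241259   4.19297476 100.        ]]
```

```bash
cat >> h.py <<'E'
from scipy.spatial.transform import Rotation as Ro
def quat(q): return Ro.from_quat([q[1],q[2],q[3],q[0]])
def plate2w(x,y):
    P=np.load('plate.npy'); c,s=np.cos(P[2]),np.sin(P[2]); return np.array([P[0]+c*x-s*y,P[1]+s*x+c*y])
def w2plate(v):
    P=np.load('plate.npy'); c,s=np.cos(P[2]),np.sin(P[2]); d=np.asarray(v)[:2]-P[:2]; return np.array([c*d[0]+s*d[1],-s*d[0]+c*d[1]])
def goal(x,y,tip,tooly='y'):
    "tool-frame shift+turn to plate x,y and fingertip height, tool y along plate y or x"
    st=status.get_state(); R=quat(st['orientation']); P=np.load('plate.npy')
    a=P[2]+(np.pi/2 if tooly=='y' else 0)
    best=None
    for k in(0,np.pi):
        yv=np.array([np.cos(a+k),np.sin(a+k),0]); zv=np.array([0,0,-1.]); G=Ro.from_matrix(np.c_[np.cross(yv,zv),yv,zv])
        rv=(R.inv()*G).as_rotvec()
        if best is None or np.linalg.norm(rv)<np.linalg.norm(best): best=rv
    d=np.r_[plate2w(x,y),tip+8]-st['position']
    return R.inv().apply(d).round(1),best.round(3)
E
python3 -c "
from h import *
print(goal(-23,-70,95),goal(-23,-70,95,'x'))"
```

```text
(array([-347.2,  -89.2,  131.2]), array([-0.001,  0.   ,  0.768])) (array([-347.2,  -89.2,  131.2]), array([-0.001, -0.001, -0.802]))
```

Call:
jog_arm(
  series=[
    [[-347, -89, 131, 0, 0, 0.768], [-347, -89, 131, 0, 0, 0.768], [-347, -89, 131, 0, 0, 0.768], [-347, -89, 131, 0, 0, 0.768], [-347, -89, 131, 0, 0, 0.768], [-347, -89, 131, 0, 0, 0.768], [-347, -89, 131, 0, 0, 0.768], [-347, -89, 131, 0, 0, 0.768], [-347, -89, 131, 0, 0, 0.768], [-347, -89, 131, 0, 0, 0.768], [-347, -89, 131, 0, 0, 0.768], [-347, -89, 131, 0, 0, 0.768], [-347, -89, 131, 0, 0, 0.768], [-347, -89, 131, 0, 0, 0.768]],
  ],
  jaw=255,
)

```text
t: 1.5
position: [466.7, 304.5, 104.1]
orientation: [0.0, 0.518, 0.855, 0.0]
contact_force: [1.1, -0.1, 0.0]
opening: 0.003
```

```bash
python3 - <<'E'
from h import *
w=grab('wrist'); s=grab('side')
a=w['img']; b=cv2.resize(s['img'][150:350,160:360],(384,384),interpolation=cv2.INTER_CUBIC)
cv2.imwrite('pics/w1.png',cv2.resize(np.hstack([a,b]),(800,343)))
st=status.get_state();print(st['t'],st['position'],w2plate(st['position']),st['contact_force'],st['opening'],goal(-23,-70,95))
E
```

```text
1.6 [466.81778506 304.25164568 103.97478044] [-24.00374463 -69.60704849] [ 0.08612792 -0.86074347  0.5402699 ] 0.0038826370782538235 (array([-1. , -0.4,  1. ]), array([ 0.   , -0.   ,  0.001]))
```

View pics/w1.png

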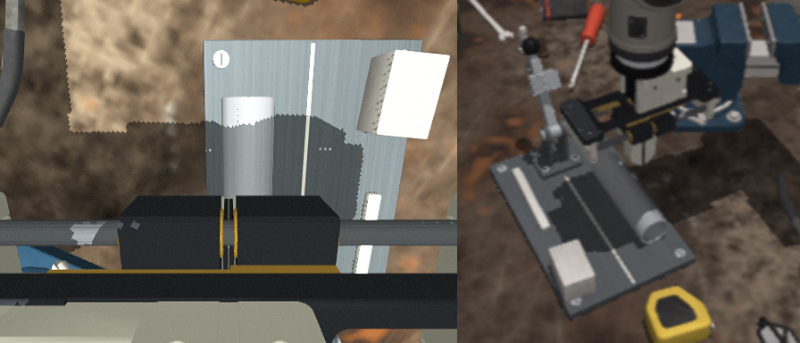

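Call:
jog_arm(
  series=[
    [[0, 3, 20, 0, 0, 0], [0, 3, 36, 0, 0, 0], [0, 3, 40, 0, 0, 0], [0, 3, 42, 0, 0, 0], [0, 3, 43, 0, 0, 0], [0, 3, 43, 0, 0, 0], [0, 3, 43, 0, 0, 0]],
  ],
)

```text
t: 2.3
position: [470.1, 305.4, 61.4]
orientation: [0.0, 0.518, 0.855, 0.0]
contact_force: [-0.7, 0.1, -1.1]
opening: 0.008
```

Call:
jog_arm(
  series=[
    [[0, 0, 0.7, 0, 0, 0], [0, 0, 0.7, 0, 0, 0], [0, 0, 0.7, 0, 0, 0], [0, 0, 0.7, 0, 0, 0]],
  ],
)

```text
t: 2.7
position: [469.7, 305.3, 60.1]
orientation: [0.0, 0.518, 0.855, 0.0]
contact_force: [-0.7, 0.8, -0.2]
opening: 0.006
```

```bash
python3 - <<'E'
from h import *
for i in range(2):
    s=grab('side'); st=status.get_state(); print(st['t'],st['position'],st['contact_force'])
w=grab('top')
b=cv2.resize(s['img'][170:310,210:350],(400,400),interpolation=cv2.INTER_CUBIC)
a=cv2.resize(w['img'][110:250,120:260],(400,400),interpolation=cv2.INTER_CUBIC)
cv2.imwrite('pics/s2.png',np.hstack([a,b]))
E
```

```text
2.75 [469.73010037 305.30080981  60.05952992] [ 0.41018322 -0.15123113 -0.27817436]
2.8 [469.74096418 305.27972572  60.03697599] [ 0.79425399 -0.44020347  0.34447764]
```

View pics/s2.png

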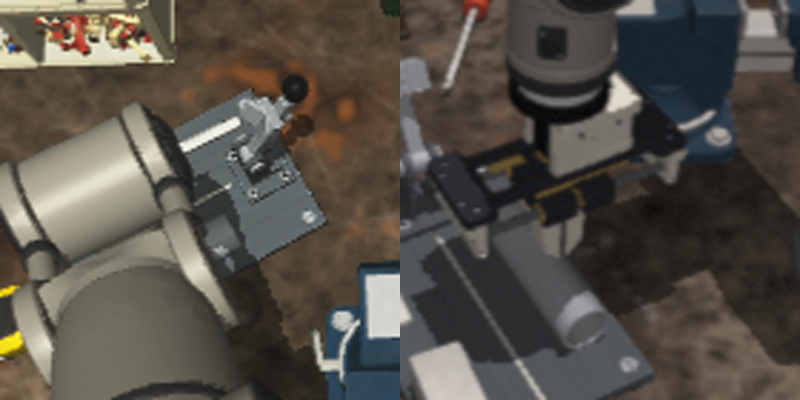

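Call:
jog_arm(
  series=[
    [[0, 0, -5, 0, 0, 0], [0, 8, -5, 0, 0, 0], [0, 8, -3, 0, 0, 0], [0, 8, -2.2, 0, 0, 0], [0, 8, -2.2, 0, 0, 0], [0, 8, -2.2, 0, 0, 0]],
  ],
)

```text
t: 3.45
position: [476.8, 308.9, 62.2]
orientation: [-0.0, 0.518, 0.855, -0.0]
contact_force: [0.6, -0.9, 1.2]
opening: 0.005
```

Call:
jog_arm(
  series=[
    [[0, 0, 0.5, 0, 0, 0], [0, 0, 1, 0, 0, 0], [0, 0, 1, 0, 0, 0], [0, 0, 1, 0, 0, 0]],
  ],
)

```text
t: 3.85
position: [477.4, 309.3, 62.1]
orientation: [0.001, 0.518, 0.855, 0.001]
contact_force: [0.3, 0.3, 4.8]
opening: 0.003
```

Call:
jog_arm(
  series=[
    [[0, 2, 0, 0, 0, 0], [0, 4, 0, 0, 0, 0], [0, 6, 0, 0, 0, 0], [0, 8, 0, 0, 0, 0], [0, 10, 0, 0, 0, 0], [0, 12, 0, 0, 0, 0], [0, 14, 0, 0, 0, 0], [0, 16, 0, 0, 0, 0]],
  ],
)

```text
t: 4.65
position: [491.6, 316.9, 62.2]
orientation: [0.0, 0.518, 0.855, 0.001]
contact_force: [-0.9, 0.7, 6.0]
opening: 0.007
```

```bash
python3 - <<'E'
from h import *
for i in range(2):
    s=grab('side'); st=status.get_state(); print(st['t'],st['position'],w2plate(st['position']),st['contact_force'])
cv2.imwrite('pics/s3.png',cv2.resize(s['img'][190:310,210:350],None,fx=5,fy=5,interpolation=cv2.INTER_CUBIC))
print(5*(proj(s,np.r_[st['position'][:2],st['position'][2]-8])-[210,190]))
h=proj(s,cyl([*plate2w(-23,-47),-1.0890]));print(h.min(0),h.max(0))
E
```

```text
4.7 [491.90289877 317.03080099  62.15753017] [-23.73524729 -41.45571371] [0.35020709 0.70802572 5.70659968]
4.75 [491.77645314 316.98554223  62.13136824] [-23.75358635 -41.58875707] [-0.66226815  1.06074678  5.76777377]
[[226.86507889 347.20974788]]
[236.04036749 238.60335733] [280.23761622 292.67166948]
```

View pics/s3.png

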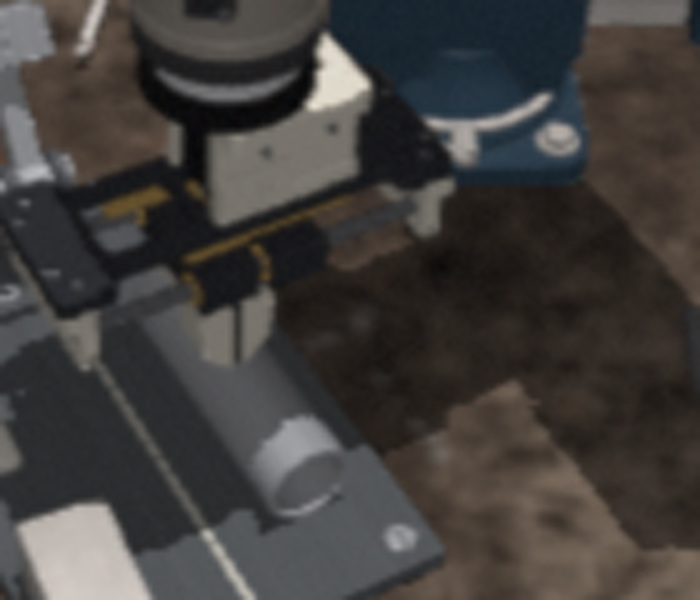

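```bash
python3 - <<'E'
from h import *
s=grab('side')
m=lambda a:(np.array(a)+.5)/5-.5+[210,190]
print([w2plate(v) for v in back(s,m([(308,481)]),33)])
P=np.load('plate.npy')
T=fit_tube([(s,m([(180,375),(220,435),(255,485),(300,380),(330,420),(345,450),(292,516)]))],[*plate2w(-23,-45),P[2]]);print(w2plate(T.x),T.x[2]-P[2],T.fun)
E
```

```text
[array([-92.27056239, -45.21372197])]
[-23.16955695 -46.08097766] 0.008810306344287033 [-2.00739158e-01 -4.05394183e-01 -3.01241647e-01 -6.53383171e-01
 -7.18542485e-01  4.38426893e-01  9.36981115e-06]
```

Call:
jog_arm(
  series=[
    [[0, 2, 0, 0, 0, 0], [0, 4, 0, 0, 0, 0], [0, 6, 0, 0, 0, 0], [0, 8, 0, 0, 0, 0], [0, 10, 0, 0, 0, 0], [0, 12, 0, 0, 0, 0], [0, 14, 0, 0, 0, 0], [0, 16, 0, 0, 0, 0]],
  ],
)

```text
t: 5.6
position: [505.0, 323.8, 60.8]
orientation: [-0.0, 0.518, 0.855, -0.0]
contact_force: [0.6, 0.9, 0.7]
opening: 0.001
```

Call:
jog_arm(
  series=[
    [[0, 0, -8, 0, 0, 0], [0, -22, -8, 0, 0, 0], [0, -22, -5, 0, 0, 0], [0, -22, -1.5, 0, 0, 0], [0, -22, 0, 0, 0, 0], [0, -22, 0, 0, 0, 0]],
  ],
)

```text
t: 6.2
position: [486.2, 313.7, 61.0]
orientation: [0.0, 0.518, 0.855, 0.0]
contact_force: [-0.7, -0.4, 0.7]
opening: 0.007
```

Call:
jog_arm(
  series=[
    [[0, 2, 0, 0, 0, 0], [0, 4, 0, 0, 0, 0], [0, 7, 0, 0, 0, 0], [0, 10, 0, 0, 0, 0], [0, 13, 0, 0, 0, 0], [0, 16, 0, 0, 0, 0], [0, 19, 0, 0, 0, 0], [0, 22, 0, 0, 0, 0], [0, 25, 0, 0, 0, 0], [0, 28, 0, 0, 0, 0], [0, 30, 0, 0, 0, 0], [0, 31, 0, 0, 0, 0], [0, 32, 0, 0, 0, 0], [0, 32, 0, 0, 0, 0]],
  ],
)

```text
t: 7.6
position: [514.9, 329.1, 62.0]
orientation: [0.0, 0.518, 0.855, 0.001]
contact_force: [0.5, 1.0, 5.7]
opening: 0.004
```

```bash
python3 - <<'E'
from h import *
s=grab('side'); st=status.get_state(); print(st['t'],st['position'],w2plate(st['position']),st['contact_force'])
cv2.imwrite('pics/s4.png',cv2.resize(s['img'][200:320,200:340],None,fx=5,fy=5,interpolation=cv2.INTER_CUBIC))
E
```

```text
7.65 [514.83597223 329.09408909  61.95779396] [-23.82711855 -15.5435479 ] [0.18804436 1.35036332 5.67783264]
```

View pics/s4.png

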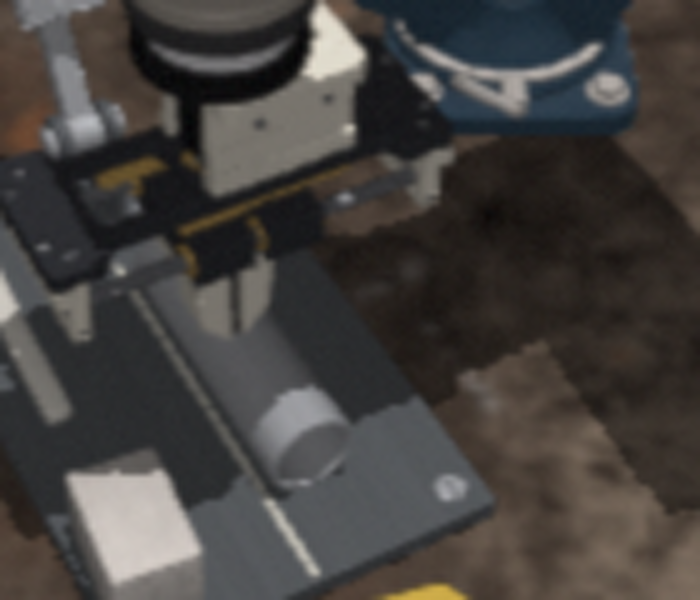

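```bash
python3 - <<'E'
from h import *
s=grab('side')
m=lambda a:(np.array(a)+.5)/5-.5+[200,200]
print([w2plate(v) for v in back(s,m([(312,452)]),33)])
P=np.load('plate.npy')
T=fit_tube([(s,m([(185,350),(220,400),(262,462),(295,340),(325,385),(349,422),(295,486)]))],[*plate2w(-23,-25),P[2]]);print(w2plate(T.x),T.x[2]-P[2],T.fun.round(1))
# line in this frame: (145,300),(318,575)
print([w2plate(v) for v in back(s,m([(145,300),(318,575)]),12)])
E
```

```text
[array([-92.88651534, -21.5881593 ])]
[-22.63300808 -20.98885329] 0.016087175124468667 [-0.3 -0.1 -0.  -0.6 -0.2  0.3 -0. ]
[array([39.77503912, -1.77208032]), array([-137.13637583,   -0.71188618])]
```

Call:
jog_arm(
  series=[
    [[0, 0, -8, 0, 0, 0], [0, -15, -8, 0, 0, 0], [0, -15, -5, 0, 0, 0], [0, -15, -1.5, 0, 0, 0], [0, -15, 0, 0, 0, 0], [0, -15, 0, 0, 0, 0]],
  ],
)

```text
t: 8.3
position: [501.4, 321.8, 61.4]
orientation: [0.0, 0.518, 0.855, 0.0]
contact_force: [-0.1, -0.3, 2.2]
opening: 0.008
```

Call:
jog_arm(
  series=[
    [[0, 2, 0, 0, 0, 0], [0, 4, 0, 0, 0, 0], [0, 7, 0, 0, 0, 0], [0, 10, 0, 0, 0, 0], [0, 13, 0, 0, 0, 0], [0, 16, 0, 0, 0, 0], [0, 19, 0, 0, 0, 0], [0, 22, 0, 0, 0, 0], [0, 24, 0, 0, 0, 0], [0, 26, 0, 0, 0, 0], [0, 28, 0, 0, 0, 0], [0, 29, 0, 0, 0, 0], [0, 30, 0, 0, 0, 0], [0, 30, 0, 0, 0, 0]],
  ],
)

```text
t: 9.7
position: [528.3, 336.2, 61.8]
orientation: [0.0, 0.518, 0.855, 0.001]
contact_force: [-0.8, 1.7, 6.6]
opening: 0.004
```

Call:
jog_arm(
  series=[
    [[0, 0, -5, 0, 0, 0], [0, 0, -20, 0, 0, 0], [0, -60, -60, 0, 0, 0], [0, -100, -100, 0, 0, 0], [0, -150, -110, 0, 0, 0], [0, -200, -110, 0, 0, 0], [0, -200, -110, 0, 0, 0]],
  ],
)

```text
t: 10.4
position: [346.8, 241.3, 171.7]
orientation: [-0.0, 0.518, 0.855, -0.001]
contact_force: [1.2, -1.2, 0.0]
opening: 0.004
```

```bash
python3 - <<'E'
from h import *
import pickle
f={n:grab(n) for n in('top','side')}; pickle.dump(f,open('f1.pkl','wb'))
st=status.get_state(); print(st['t'],st['position'],w2plate(st['position']),st['contact_force'])
a=cv2.resize(f['top']['img'][140:225,126:236],(440,340),interpolation=cv2.INTER_CUBIC)
b=cv2.resize(f['side']['img'][220:345,200:315],(360,391),interpolation=cv2.INTER_CUBIC)
c=np.zeros((391,800,3),np.uint8); c[:340,:440]=a; c[:,440:]=b; cv2.imwrite('pics/s5.png',c)
E
```

```text
10.5 [347.25893998 241.55477049 171.81337992] [ -23.6964792  -204.60749732] [ 0.72066917  0.64812626 -0.1221123 ]
```

View pics/s5.png

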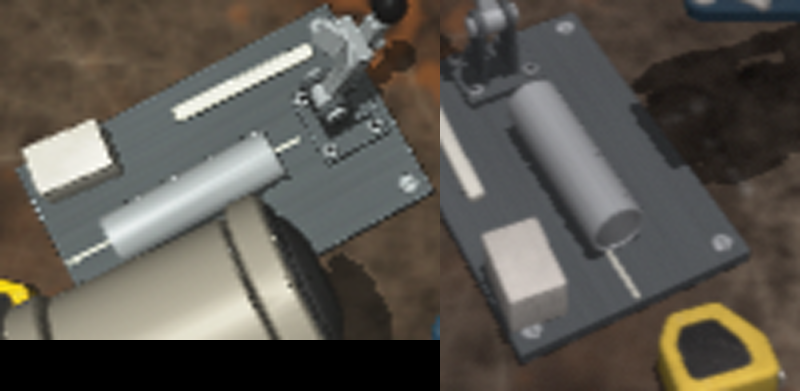

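```bash
cat > ed.py <<'E'
from h import *
from scipy.ndimage import map_coordinates as mc
import pickle,sys
f1=pickle.load(open(sys.argv[1],'rb')); yg=float(sys.argv[2]); P=np.load('plate.npy')
def prof(f,xs,ys,z):
    pts=np.array([np.r_[plate2w(x,y),z] for x in xs for y in ys]); uv=proj(f,pts)
    g=cv2.cvtColor(f['img'],cv2.COLOR_BGR2GRAY).astype(float)
    return mc(g,[uv[:,1],uv[:,0]],order=1).reshape(len(xs),len(ys))
ys=np.arange(-40,40,.25)
for n,f in f1.items():
    # white line in visible parts
    out=[]
    for x in list(range(-132,-100,6))+list(range(54,67,3)):
        p=prof(f,[x],ys[(abs(ys)<10)],12)[0]; w=np.clip(p-np.median(p)-15,0,None)
        out.append((x,round(float((w*ys[abs(ys)<10]).sum()/max(w.sum(),1e-6)),1),int(p.max())))
    print(n,'line',out)
    # silhouette edges: offsets from tube axis at z=33, predicted for a tube at plate y=yg
    C=-np.array(f['world_to_cam'])[:3,:3].T@np.array(f['world_to_cam'])[:3,3]; cy=w2plate(C)[1]
    res=[]
    for x in range(-84,45,8):
        p=prof(f,[x],ys,33)[0]; p=cv2.GaussianBlur(p[None],(0,0),3).ravel(); d=np.abs(np.gradient(p))
        # tangent lines from camera (cy,Cz) to circle -> hit z=33
        D=np.hypot(cy-yg,C[2]-33); a=np.arctan2(cy-yg,C[2]-33); b=np.arcsin(21/D)
        e=[cy-(C[2]-33)*np.tan(a+s*b) for s in(1,-1)]
        r=[]
        for k in e:
            m=abs(ys-k)<7; r.append(ys[m][np.argmax(d[m])]-k)
        res.append((x,round(yg+r[0],1),round(yg+r[1],1)))
    print(n,'tube axis y from -y edge / +y edge',[tuple(map(float,q)) for q in res])
E
python3 ed.py f1.pkl -3
```

```text
top line [(-132, -1.5, 185), (-126, -1.6, 208), (-120, -1.5, 226), (-114, -1.4, 227), (-108, -1.4, 217), (-102, -1.4, 192), (54, -0.5, 208), (57, -1.3, 205), (60, -0.7, 193), (63, -1.3, 229), (66, -1.5, 172)]
top tube axis y from -y edge / +y edge [(-84.0, -3.1, -9.9), (-76.0, -4.1, -9.9), (-68.0, -5.6, -9.9), (-60.0, -6.1, -9.7), (-52.0, -6.3, -9.9), (-44.0, -5.8, -9.9), (-36.0, -5.6, -9.9), (-28.0, -6.1, -9.9), (-20.0, -6.1, -9.9), (-12.0, -5.6, -9.9), (-4.0, -2.1, -9.9), (4.0, -1.8, -9.9), (12.0, -4.1, -9.9), (20.0, -5.3, -9.9), (28.0, -5.1, -9.7), (36.0, -5.1, -7.9), (44.0, -9.8, -9.9)]
side line [(-132, 0.1, 171), (-126, 0.1, 169), (-120, -0.2, 168), (-114, 0.3, 169), (-108, 0.4, 167), (-102, 0.1, 167), (54, -7.7, 146), (57, -7.9, 146), (60, -7.8, 147), (63, -7.7, 147), (66, -7.7, 147)]
side tube axis y from -y edge / +y edge [(-84.0, -6.9, 0.9), (-76.0, -5.7, 2.6), (-68.0, -6.2, 0.9), (-60.0, -5.4, 2.4), (-52.0, -5.4, 1.4), (-44.0, -5.7, 0.4), (-36.0, -4.9, 2.4), (-28.0, -1.9, 2.1), (-20.0, -5.4, 1.9), (-12.0, -4.9, -6.6), (-4.0, -4.7, 3.4), (4.0, -5.4, 2.6), (12.0, -4.2, 3.4), (20.0, -4.7, 2.9), (28.0, -5.7, -8.9), (36.0, -4.7, -9.9), (44.0, -4.2, -9.9)]
```

```bash
cat > pr.py <<'E'
import sys; sys.argv=['','f1.pkl','-3']
import io,contextlib
with contextlib.redirect_stdout(io.StringIO()): exec(open('ed.py').read())
for n,f in f1.items():
    C=-np.array(f['world_to_cam'])[:3,:3].T@np.array(f['world_to_cam'])[:3,3]; cp=w2plate(C)
    D=np.hypot(cp[1]-yg,C[2]-33); a=np.arctan2(cp[1]-yg,C[2]-33); b=np.arcsin(21/D)
    print(n,'cam',cp,C[2],'edges',[cp[1]-(C[2]-33)*np.tan(a+s*b) for s in(1,-1)])
    yy=np.arange(-36,37,2)
    for lo,hi in((-75,-45),(-30,-15),(0,30)):
        print(lo,[(int(y),int(v)) for y,v in zip(yy,prof(f,range(lo,hi,2),yy,33).mean(0))])
E
python3 pr.py
```

```text
top cam [  64.55778661 -343.90586912] 1103.6955992454425 edges [np.float64(-24.91219966024977), np.float64(19.17458413073166)]
-75 [(-36, 107), (-34, 98), (-32, 83), (-30, 74), (-28, 93), (-26, 116), (-24, 133), (-22, 149), (-20, 159), (-18, 166), (-16, 174), (-14, 183), (-12, 196), (-10, 211), (-8, 224), (-6, 229), (-4, 224), (-2, 214), (0, 202), (2, 191), (4, 182), (6, 173), (8, 162), (10, 146), (12, 123), (14, 105), (16, 102), (18, 104), (20, 104), (22, 103), (24, 104), (26, 105), (28, 105), (30, 104), (32, 103), (34, 98), (36, 94)]
-30 [(-36, 93), (-34, 84), (-32, 69), (-30, 67), (-28, 89), (-26, 114), (-24, 132), (-22, 148), (-20, 159), (-18, 166), (-16, 172), (-14, 180), (-12, 192), (-10, 206), (-8, 216), (-6, 221), (-4, 218), (-2, 208), (0, 198), (2, 190), (4, 181), (6, 171), (8, 161), (10, 147), (12, 129), (14, 110), (16, 103), (18, 103), (20, 104), (22, 105), (24, 104), (26, 104), (28, 104), (30, 103), (32, 103), (34, 104), (36, 105)]
0 [(-36, 102), (-34, 96), (-32, 86), (-30, 80), (-28, 89), (-26, 114), (-24, 135), (-22, 151), (-20, 163), (-18, 170), (-16, 176), (-14, 184),
[... 907 characters left out ...]
146), (-18, 150), (-16, 151), (-14, 153), (-12, 155), (-10, 155), (-8, 153), (-6, 150), (-4, 147), (-2, 143), (0, 138), (2, 131), (4, 123), (6, 116), (8, 107), (10, 96), (12, 84), (14, 71), (16, 57), (18, 47), (20, 44), (22, 48), (24, 63), (26, 79), (28, 84), (30, 84), (32, 84), (34, 84), (36, 84)]
0 [(-36, 84), (-34, 83), (-32, 84), (-30, 88), (-28, 103), (-26, 121), (-24, 134), (-22, 142), (-20, 147), (-18, 151), (-16, 152), (-14, 154), (-12, 156), (-10, 157), (-8, 155), (-6, 152), (-4, 149), (-2, 145), (0, 140), (2, 134), (4, 126), (6, 118), (8, 110), (10, 99), (12, 87), (14, 75), (16, 61), (18, 50), (20, 47), (22, 48), (24, 58), (26, 74), (28, 82), (30, 83), (32, 82), (34, 82), (36, 83)]
```

Call:
jog_arm(
  series=[
    [[21, 50, 10, 0, 0, 0], [21, 100, 30, 0, 0, 0], [21, 150, 70, 0, 0, 0], [21, 187, 98, 0, 0, 0], [21, 187, 98, 0, 0, 0], [21, 187, 106, 0, 0, 0], [21, 187, 108.5, 0, 0, 0], [21, 187, 110, 0, 0, 0], [21, 187, 110, 0, 0, 0], [21, 187, 110, 0, 0, 0]],
  ],
)

```text
t: 11.5
position: [506.1, 347.8, 62.0]
orientation: [0.0, 0.518, 0.855, 0.0]
contact_force: [0.2, -0.8, 3.4]
opening: 0.005
```

Call:
jog_arm(
  series=[
    [[0, 1, 0, 0, 0, 0], [0, 2, 0, 0, 0, 0], [0, 4, 0, 0, 0, 0], [0, 6, 0, 0, 0, 0], [0, 8, 0, 0, 0, 0], [0, 10, 0, 0, 0, 0], [0, 11, 0, 0, 0, 0], [0, 12, 0, 0, 0, 0], [0, 13, 0, 0, 0, 0], [0, 13, 0, 0, 0, 0], [0, 13, 0, 0, 0, 0]],
  ],
)

```text
t: 12.6
position: [518.3, 354.4, 62.2]
orientation: [0.001, 0.518, 0.855, 0.001]
contact_force: [0.5, -0.6, 5.2]
opening: 0.003
```

Call:
jog_arm(
  series=[
    [[0, 0, -5, 0, 0, 0], [0, 0, -20, 0, 0, 0], [0, -60, -60, 0, 0, 0], [0, -100, -100, 0, 0, 0], [0, -150, -110, 0, 0, 0], [0, -200, -110, 0, 0, 0], [0, -200, -110, 0, 0, 0], [0, -200, -110, 0, 0, 0]],
  ],
)

```text
t: 13.4
position: [337.3, 260.3, 171.9]
orientation: [-0.0, 0.518, 0.855, -0.0]
contact_force: [1.2, 0.4, 0.8]
opening: 0.008
```

```bash
cat > ax.py <<'E'
import sys; args=sys.argv; 
from h import *
import pickle
from scipy.ndimage import map_coordinates as mc
f1={n:grab(n) for n in('top','side')} if args[2]=='new' else pickle.load(open(args[1],'rb'))
if args[2]=='new': pickle.dump(f1,open(args[1],'wb'))
def prof(f,xs,ys,z):
    pts=np.array([np.r_[plate2w(x,y),z] for x in xs for y in ys]); uv=proj(f,pts)
    g=cv2.cvtColor(f['img'],cv2.COLOR_BGR2GRAY).astype(float)
    return mc(g,[uv[:,1],uv[:,0]],order=1).reshape(len(xs),len(ys)).mean(0)
ys=np.arange(-45,45,.1)
thr={'top':(110,125),'side':(108,66)}   # -y edge, +y edge grey levels calibrated on f1
for n,f in f1.items():
    yl=ys[abs(ys)<10]; p=prof(f,range(-130,-104,2),yl,12); w=np.clip(p-np.median(p)-15,0,None); L=(w*yl).sum()/w.sum()
    C=-np.array(f['world_to_cam'])[:3,:3].T@np.array(f['world_to_cam'])[:3,3]; cp=w2plate(C)
    for lo,hi in((-80,-60),(-60,-40),(-30,-15),(0,20),(20,38)):
        p=prof(f,range(lo,hi,2),ys,33); i=len(ys)//2-50
        k=i
        while p[k]>thr[n][0]:k-=1
        j=i
        while p[j]>thr[n][1]:j+=1
        m=(ys[k]+ys[j])/2
        # axis whose two tangents average to m
        yg=m
        for _ in range(5):
            D=np.hypot(cp[1]-yg,C[2]-33); a=np.arctan2(cp[1]-yg,C[2]-33); b=np.arcsin(21/D)
            e=[cp[1]-(C[2]-33)*np.tan(a+s*b) for s in(1,-1)]; yg+=m-np.mean(e)
        print(n,lo,'edges %.1f %.1f (w %.1f, exp %.1f)  axis-line %.2f'%(ys[k],ys[j],ys[j]-ys[k],e[1]-e[0],yg-L))
E
python3 ax.py f1.pkl old; echo; python3 ax.py f2.pkl new
```

```text
top -80 edges -26.7 11.9 (w 38.6, exp 44.0)  axis-line -6.08
top -60 edges -26.6 11.9 (w 38.5, exp 44.0)  axis-line -6.03
top -30 edges -26.5 12.5 (w 39.0, exp 44.0)  axis-line -5.68
top 0 edges -26.5 12.6 (w 39.1, exp 44.0)  axis-line -5.63
top 20 edges -26.4 12.4 (w 38.8, exp 44.0)  axis-line -5.68
side -80 edges -28.4 14.4 (w 42.8, exp 44.8)  axis-line -6.90
side -60 edges -28.2 14.6 (w 42.8, exp 44.8)  axis-line -6.70
side -30 edges -27.7 14.8 (w 42.5, exp 44.8)  axis-line -6.35
side 0 edges -27.7 15.3 (w 43.0, exp 44.8)  axis-line -6.10
side 20 edges -27.5 17.3 (w 44.8, exp 44.7)  axis-line -5.01

top -80 edges -21.0 17.6 (w 38.6, exp 44.1)  axis-line -0.38
top -60 edges -20.8 18.0 (w 38.8, exp 44.1)  axis-line -0.08
top -30 edges -20.7 18.1 (w 38.8, exp 44.1)  axis-line 0.02
top 0 edges -20.8 18.4 (w 39.2, exp 44.1)  axis-line 0.12
top 20 edges -20.8 18.5 (w 39.3, exp 44.1)  axis-line 0.17
side -80 edges -22.8 20.0 (w 42.8, exp 44.7)  axis-line -1.31
side -60 edges -22.5 20.4 (w 42.9, exp 44.7)  axis-line -0.96
side -30 edges -22.2 20.4 (w 42.6, exp 44.7)  axis-line -0.81
side 0 edges -22.0 20.9 (w 42.9, exp 44.6)  axis-line -0.46
side 20 edges -21.8 22.9 (w 44.7, exp 44.6)  axis-line 0.64
```

```bash
python3 -c "
from h import *
print(goal(200,0.5,172),goal(200,0.5,280))"
```

```text
(array([-244.8,  201.6,   -8. ]), array([ 0.002, -0.   ,  0.   ])) (array([-244.7,  201.8, -116. ]), array([ 0.002, -0.   ,  0.   ]))
```

Call:
jog_arm(
  series=[
    [[0, 0, -50, 0, 0, 0], [0, 0, -100, 0, 0, 0], [-30, 20, -116, 0, 0, 0], [-60, 50, -116, 0, 0, 0], [-90, 75, -116, 0, 0, 0], [-120, 100, -116, 0, 0, 0], [-150, 125, -116, 0, 0, 0], [-180, 150, -116, 0, 0, 0], [-210, 175, -116, 0, 0, 0], [-245, 202, -116, 0, 0, 0], [-245, 202, -116, 0, 0, 0], [-245, 202, -116, 0, 0, 0], [-245, 202, -90, 0, 0, 0], [-245, 202, -50, 0, 0, 0], [-245, 202, -8, 0, 0, 0], [-245, 202, -8, 0, 0, 0], [-245, 202, -8, 0, 0, 0]],
  ],
)

```text
t: 15.2
position: [632.5, 138.5, 180.2]
orientation: [-0.0, 0.518, 0.855, 0.0]
contact_force: [0.3, -1.1, 0.4]
opening: 0.004
```

```bash
python3 - <<'E'
from h import *
s=grab('side'); st=status.get_state(); print(st['t'],st['position'],w2plate(st['position']),st['contact_force'])
cv2.imwrite('pics/s6.png',cv2.resize(s['img'][110:310,150:350],(500,500),interpolation=cv2.INTER_CUBIC))
E
```

```text
15.25 [633.56589881 138.4401999  181.74041272] [200.12098979   1.57210864] [-0.33493646  0.72394863  0.4480694 ]
```

View pics/s6.png

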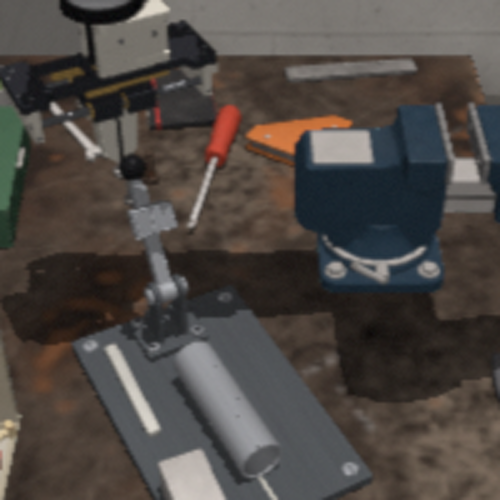

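Call:
jog_arm(
  series=[
    [[8, 0, 0, 0, 0, 0], [16, 0, 0, 0, 0, 0], [22, 0, 0, 0, 0, 0], [28, 0, 0, 0, 0, 0], [34, 0, 0, 0, 0, 0], [40, 0, 0, 0, 0, 0], [46, 0, 0, 0, 0, 0], [52, 0, 0, 0, 0, 0], [58, 0, 0, 0, 0, 0], [64, 0, 0, 0, 0, 0], [70, 0, 0, 0, 0, 0]],
  ],
)

```text
t: 16.35
position: [600.0, 200.3, 179.1]
orientation: [-0.0, 0.518, 0.855, -0.0]
contact_force: [0.7, -2.0, 1.0]
opening: 0.004
```

Call:
jog_arm(
  series=[
    [[6, 0, 0, 0, 0, 0], [12, 0, 0, 0, 0, 0], [18, 0, 0, 0, 0, 0], [24, 0, 0, 0, 0, 0], [30, 0, 0, 0, 0, 0], [36, 0, 0, 0, 0, 0], [42, 0, 0, 0, 0, 0], [48, 0, 0, 0, 0, 0], [54, 0, 0, 0, 0, 0], [60, 0, 0, 0, 0, 0], [66, 0, 0, 0, 0, 0], [71, 0, 0, 0, 0, 0], [71, 0, 0, 0, 0, 0]],
  ],
)

```text
t: 17.65
position: [567.1, 263.5, 179.3]
orientation: [-0.0, 0.518, 0.855, 0.0]
contact_force: [-0.0, 0.0, 0.4]
opening: 0.003
```

Call:
jog_arm(
  series=[
    [[-10, 0, 0, 0, 0, 0], [-20, 0, -20, 0, 0, 0], [-20, 0, -60, 0, 0, 0], [-20, -40, -80, 0, 0, 0], [-20, -80, -80, 0, 0, 0], [-20, -130, -80, 0, 0, 0], [-20, -180, -80, 0, 0, 0], [-20, -230, -80, 0, 0, 0], [-20, -250, -80, 0, 0, 0], [-20, -250, -80, 0, 0, 0], [-20, -250, -80, 0, 0, 0], [-20, -250, -80, 0, 0, 0], [-20, -250, -80, 0, 0, 0], [-20, -250, -80, 0, 0, 0], [-20, -250, -80, 0, 0, 0], [-20, -250, -80, 0, 0, 0], [-20, -250, -80, 0, 0, 0], [-20, -250, -80, 0, 0, 0], [-20, -250, -80, 0, 0, 0], [-20, -250, -80, 0, 0, 0]],
  ],
)

```text
t: 19.65
position: [355.1, 129.3, 259.3]
orientation: [0.0, 0.518, 0.855, 0.0]
contact_force: [0.0, 0.5, -0.3]
opening: 0.009
```

```bash
python3 ax.py f3.pkl new; python3 - <<'E'
from h import *
import pickle
f=pickle.load(open('f3.pkl','rb'))
a=cv2.resize(f['top']['img'][130:240,120:245],(400,352),interpolation=cv2.INTER_CUBIC)
b=cv2.resize(f['side']['img'][170:345,165:320],(400,452),interpolation=cv2.INTER_CUBIC)
c=np.zeros((452,800,3),np.uint8); c[:352,:400]=a; c[:,400:]=b; cv2.imwrite('pics/s7.png',c)
st=status.get_state(); print(st['t'],w2plate(st['position']),st['position'],st['contact_force'])
E
```

```text
top -80 edges -20.7 17.4 (w 38.1, exp 44.1)  axis-line -0.33
top -60 edges -20.6 17.5 (w 38.1, exp 44.1)  axis-line -0.23
top -30 edges -20.5 -1.0 (w 19.5, exp 44.0)  axis-line -9.43
top 0 edges -20.6 3.7 (w 24.3, exp 44.0)  axis-line -7.13
top 20 edges -7.7 5.4 (w 13.1, exp 44.1)  axis-line 0.17
side -80 edges -22.7 19.9 (w 42.6, exp 44.7)  axis-line -1.30
side -60 edges -22.4 20.2 (w 42.6, exp 44.7)  axis-line -1.00
side -30 edges -22.0 20.3 (w 42.3, exp 44.7)  axis-line -0.75
side 0 edges -5.0 -5.0 (w 0.0, exp 44.7)  axis-line -4.89
side 20 edges -5.0 21.0 (w 26.0, exp 44.5)  axis-line 8.10
19.75 [  79.47715968 -249.53154399] [355.13377199 129.30078726 259.24064301] [-0.31710202 -0.15381795 -0.52478337]
```

View pics/s7.png

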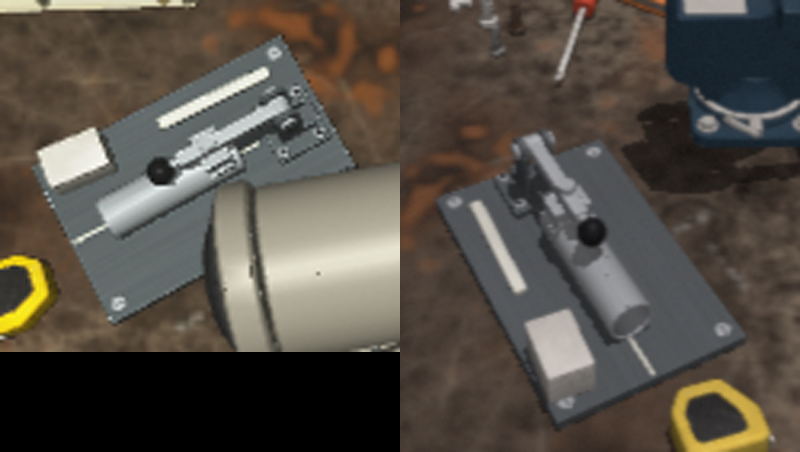

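Call:
jog_arm(
  series=[
    [[0, 0, 0, 0, 0, 0], [0, 0, 0, 0, 0, 0], [0, 0, 0, 0, 0, 0], [0, 0, 0, 0, 0, 0], [0, 0, 0, 0, 0, 0], [0, 0, 0, 0, 0, 0], [0, 0, 0, 0, 0, 0], [0, 0, 0, 0, 0, 0], [0, 0, 0, 0, 0, 0], [0, 0, 0, 0, 0, 0], [0, 0, 0, 0, 0, 0], [0, 0, 0, 0, 0, 0], [0, 0, 0, 0, 0, 0], [0, 0, 0, 0, 0, 0], [0, 0, 0, 0, 0, 0]],
  ],
)

```text
t: 21.25
position: [355.1, 129.3, 259.2]
orientation: [-0.0, 0.518, 0.855, 0.0]
contact_force: [-0.6, -0.0, -0.6]
opening: 0.004
```

```bash
python3 ax.py f4.pkl new | grep -E -- '-(80|60)|side -30'; python3 - <<'E'
from h import *
import pickle
for k in('f3','f4'):
    f=pickle.load(open(k+'.pkl','rb')); obs=[]
    for n,g in(('top',[120+160*125/400,130+171*110/352]),('side',[165+192*155/400,170+232*175/452])):
        im=cv2.cvtColor(f[n]['img'],cv2.COLOR_BGR2GRAY); yy,xx=np.mgrid[:384,:512]
        m=(np.hypot(xx-g[0],yy-g[1])<8)&(im<50); obs.append((f[n],np.array([xx[m].mean(),yy[m].mean()])))
    X=least_squares(lambda X:np.concatenate([proj(a,X)[0]-u for a,u in obs]),[540,320,75])
    print(k,w2plate(X.x),X.x[2],X.fun.round(2))
E
```

```text
top -80 edges -20.7 17.4 (w 38.1, exp 44.1)  axis-line -0.33
top -60 edges -20.6 17.5 (w 38.1, exp 44.1)  axis-line -0.23
side -80 edges -22.6 19.9 (w 42.5, exp 44.7)  axis-line -1.25
side -60 edges -22.3 20.2 (w 42.5, exp 44.7)  axis-line -0.95
side -30 edges -22.1 20.3 (w 42.4, exp 44.7)  axis-line -0.80
f3 [-24.57511029  -0.08580286] 75.4652539594234 [ 0.05 -0.36  0.27  0.07]
f4 [-24.57511029  -0.08580286] 75.4652539594234 [ 0.05 -0.36  0.27  0.07]
```

The knob sits at z = 75 mm, x = -25 mm, which means the arm is level and its foot is seated. Nothing is moving, so I'm handing in.

```bash
python3 -c "
from bench import arm
print(arm.finish_job())"
```

```text
the job is handed in; nothing more can be done
None
```

The tube lies on the white line and the hold-down arm is down with its V foot on it. I handed the job in at about 21 s of the 72 s allowed.

- **Tube:** I rolled it about 55 mm towards +y with five light strokes of the closed fingertips. The readings taken during these strokes were about 7 N at most.
- **Hold-down arm:** I pushed the knob over with the finger at about 2 N, and the arm sank onto the tube by itself.
- **Centring:** The two cameras disagree slightly. The top view puts the tube's axis 0.2 to 0.3 mm to the -y side of the line. The side view puts it 0.8 to 1.3 mm to the same side. Both show a tilt of only about 0.005 rad.
- **Limit of that check:** After the arm came down I could only re-measure the tube's -x half, because the arm hides the rest. That half had not moved by more than 0.1 mm or so.
- **Seating:** The knob measured x = -24.6, z = 75.5 mm, against -25 and 75 for a level, seated arm. It was identical 1.6 s later.
- **Surroundings:** In the last picture the steel block, soapstone and tape measure look undisturbed. The magnet, pincers, wrench and flat bar were not checked again; the robot did not work near the bench surface there. The gripper was clear of everything at hand-in.

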